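# Rock a seized wing knob free and take the wax block out of its hold-down

### The arm

A 6-joint arm with a two-finger parallel gripper is mounted at the origin on a cart in front of the work surface, level with it; the furniture and walls round the work are solid. World frame = base frame: x ahead of the robot, y to its left, z up, the work surface at z = 0. Lengths are in m, angles in rad, forces in N, time in s.
With the tool pointing down it reaches from about 0.3 to 0.775 m from the base axis. Payload 14.6 kg.
Tool frame: the origin (TCP) lies midway between the tips of the shut fingers; the grasp point (between the pads) lies 19 mm behind it; z points along the fingers, y is the line along which they close (so a half turn about z gives the same grasp; the last joint's range is limited). The gripper opens to 94 mm and grips with 3 to 60 N. Pads are 16 mm wide; open, the fingers measure 119 mm over their backs; the gripper's body (75 mm by 177 mm) begins 78 mm behind the grasp point.
Start: joints at [1.274, 0.3, 1.521, -0, 1.321, -0.067], TCP at [0.125, 0.536, 0.205] pointing down, gripper open.
Joint ranges: [-3.03, 3.03], [-0.79, 2.21], [0.23, 2.52], [-1.04, 4.18], [0, 3.07], [-2.55, 2.55]. Speed limits (rad/s): [2.22, 2.22, 2.57, 3.14, 3.14, 3.14].

### API

Orientations are given as [roll, pitch, yaw] about the fixed x, y, z axes, in that order (R = Rz(yaw) Ry(pitch) Rx(roll)).
In Python, from station import ctrl gives the robot as it stands. The module is installed in compiled form; this text tells all that it offers.
- The arm moves only by the tool servo_tool, never from a script. Its argument "plan" is a list of rows, each a list of 7 numbers: the opening in per cent of the stroke, from 0 (shut) to 100 (fully open), then the shift along the tool's x, y, z in m, then the turn, a rotation vector about the tool's x, y, z in rad. A call has exactly 8 rows; each row shifts and turns the commanded pose from where the row before left it, along the tool's axes as they then stand; what a row does not reach is not made up. A row lasts 1/8 s, in which the tool goes at most 62.5 mm and 10.7 degrees, less where a joint would pass 70% of its speed; a pose out of reach is approached as far as the arm can. A call with a gripper value outside its range is refused whole. The fingers move at their own pace and stop on an object; "force" is the grip in N (left out, the last holds). Time passes only in rows, so rows that do not move let the fingers close, or fill a call up. It gives the time, the measured TCP pose, the force, the opening and the grip force at its end, in the units of the state.
- ctrl.get_obs(): the state, without advancing time (a new reading comes with each control period).
- ctrl.camera(name): name is "side" or "top" or "wrist"; returns a dict with "pixels" (420x560x3 uint8, red, green, blue), "z_map" (420x560 float32, m along the optical axis (not along the pixel's ray), 0 where there is no reading), "mtx" (3x3 intrinsics, pixels), "dist" ([k1, k2, p1, p2, k3] as OpenCV has them; the pictures are not rectified), "pose" (4x4, takes a point from camera to world coordinates). Camera axes: x right, y up, looking along -z (the intrinsics and any distortion apply to the point x, -y, -z); pixel columns grow to the right and rows downward; lengths in m; the calibration is good to about 2 mm. A picture is of the moment at which its call begins.
- ctrl.hand_in(): hands the job in; it is judged then, once.
The state is a dict: "time_s": time; "qpos": joint angles; "joint_vel": joint speeds; "tau": joint torques, N m; "ee_pos": TCP position; "eef_rot": TCP orientation; "force": force on the tool from outside, world axes, zero at the start; "moment": the same for the moment, N m; "grip_width": finger opening in m; "grip_force": force on a finger pad.
Only numpy, scipy, OpenCV 4.12 (cv2) and the standard library are available. Lean on these libraries where they do the work, as an engineer would, in place of code of your own. Each camera call takes 0.05 s, during which the arm holds its last target. There are 200 camera calls.

### The job

The brass wing knob of the blue hold-down fixture has seized. Work it free by rocking it back and forth in small arcs, each time only until it stops firmly and never forcing it (its stem snaps if over-twisted), then turn it anticlockwise until the steel strap is well clear of the green wax block. Lift the block out of the fixture and lay it flat in the wooden tray, without dropping it or disturbing the flux tin and the pliers, and leave the strap swung open.

Things in the scene. Friction and masses are not known exactly. Their poses are not given: they have to be found in the camera images.
- fixture: Blue hold-down fixture, fixed to the bench. Origin on the bench surface under the knob's vertical axis; z up. Its 25 mm high blue housing spans x -30..78, y -30..30 mm; a low steel plate (5 mm) with the block's seat spans x -24..24, y 30..124 mm. A window in the housing's top shows a red key that creeps outward (+x) as the knob frees.
- knob_grip (a point): A point on the knob's axis, 57 mm above the bench, at the middle of the brass wing, a flat bar 12 mm thick (its x), 46 mm long (its y), from 43 to 71 mm high. Its z is up; it turns with the wing. At the start the wing and the strap below it point along the fixture's +y, within about 0.02 rad.
- strap (a joint): Angle (rad) of the steel hold-down strap under the knob, anticlockwise from above positive, 0 = over the block. The strap is 16 mm wide, reaches 72 mm from the axis, 29 to 34 mm high. While seized it stops hard somewhere between 0.15 and 0.42 rad to each side; where is unknown and the stops move outward, never inward, as it loosens. Over 1.0 rad it is well clear of the block.
- wing (a joint): Wind-up (rad) of the knob's springy stem, wing angle minus strap angle, + anticlockwise; 6 N m per rad. Moving freely it takes under 0.2 N m, at a stop the torque climbs; 0.28 to 0.4 N m is a firm stop, over 0.5 N m (0.085 rad) the stem snaps. Swinging to the firm stop on alternate sides lets the key out step by step; after 3 to 6 swings it turns on easily, anticlockwise only, to 1.4 rad.
- wax: Green wax block 32 x 72 x 22 mm (its x, y, z), 50 g; origin at the centre of its underside. It lies in the fixture's seat, underside 5 mm above the bench, centre 78 mm from the knob's axis along the fixture's +y, between 6 mm high brass fences at its ends and corners (1.5 mm play); the middle 50 mm of its long sides is free to grasp across its width.
- tray_in (a point): Centre of the inner floor of the wooden tray, 4 mm above the bench; the tray is fixed, 120 x 84 mm outside (its x, y), inside 112 x 76 mm, 18 mm high.
- flux_tin: White round flux tin, 54 mm across, 24 mm high, loose; origin under its centre. Not to be disturbed.
- pliers: Small pliers with red-brown handles, 129 x 50 x 11 mm, loose on the bench; origin under their middle. Not to be disturbed.

How it is judged:
By the outcome, as a careful person would: the job done as asked, in the order asked, and still so for the second after the job is handed in, with the robot touching nothing.
It also fails if it takes over 72 s, if anything falls off the work surface, if the arm or the gripper's body presses on something with over 40 N, if the wrist force passes 120 N, or if a joint passes its speed limit or range.

## Working session

There is one attempt and no reset: what is moved stays moved. The work goes in short steps, Python scripts to look and compute and a tool call to move; the robot and the scene stay as the last step left them, time stands still between calls to the robot, and variables do not carry over. Pictures are saved under pics/ and viewed, at most 12 in all, crops included, and the job is handed in when it is done.

Besides the shell and the picture viewer there is one more tool, called after ">>>" as name(argument=value, ...) on one line, values as JSON. servo_tool: Moves the arm, as the interface text tells. Its arguments: {"type":"object","properties":{"plan":{"type":"array","items":{"type":"array","items":{"type":"number"}}},"force":{"type":"number"}},"required":["plan"]}

```bash
mkdir -p pics
python3 - <<'E'
from station import ctrl
import cv2,numpy as np
o=ctrl.get_obs()
print({k:np.round(v,3) for k,v in o.items()})
ims=[]
for n in ("top","side"):
    c=ctrl.camera(n); np.savez(n+".npz",**c); cv2.imwrite(f"pics/{n}0.png",c["pixels"][:,:,::-1]); print(n,c["mtx"].round(1).tolist(),c["dist"],c["pose"].round(3).tolist(),c["z_map"].min(),c["z_map"].max())
E
```

```text
{'time_s': np.float64(0.0), 'qpos': array([ 1.274,  0.3  ,  1.522, -0.   ,  1.321, -0.067]), 'joint_vel': array([-0.002,  0.001,  0.001,  0.   ,  0.001, -0.   ]), 'tau': array([ 1.0000e-03, -5.3178e+01, -3.5274e+01,  7.1000e-02,  2.4000e-02,
       -0.0000e+00]), 'ee_pos': array([0.125, 0.535, 0.205]), 'eef_rot': array([-3.14 , -0.   ,  2.912]), 'force': array([-0.542, -0.403, -0.812]), 'moment': array([-0.044, -0.01 , -0.02 ]), 'grip_force': np.float64(0.0), 'grip_width': np.float64(0.094)}
top [[472.7, 0.0, 279.9], [0.0, 472.7, 201.2], [0.0, 0.0, 1.0]] [-0.078119  0.        0.        0.        0.      ] [[0.029, 0.986, -0.165, 0.364], [-0.999, 0.032, 0.014, 0.139], [0.019, 0.165, 0.986, 1.086], [0.0, 0.0, 0.0, 1.0]] 0.0 2.2179067
side [[546.4, 0.0, 288.0], [0.0, 546.4, 208.5], [0.0, 0.0, 1.0]] [-0.13646497  0.          0.          0.          0.        ] [[0.907, 0.178, -0.382, 0.08], [-0.421, 0.388, -0.82, -0.778], [0.002, 0.904, 0.427, 0.556], [0.0, 0.0, 0.0, 1.0]] 0.0 3.9999664
```

View pics/top0.png

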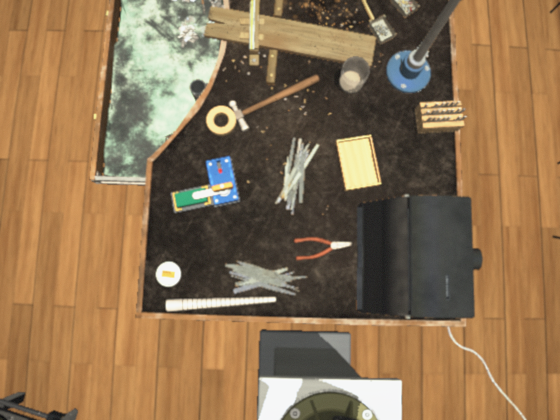

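View pics/side0.png

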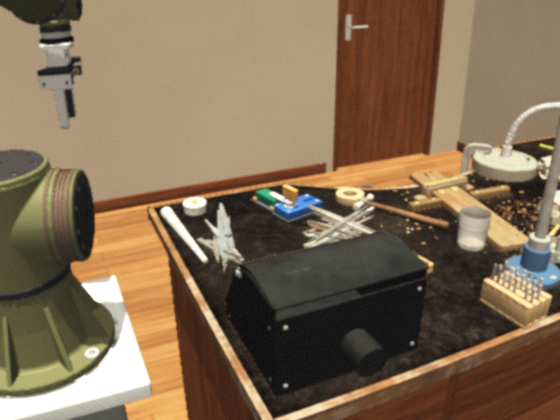

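The top view shows the fixture's blue housing at about (222,180), with the brass wing at (222,187) and the green block at (192,198). The tray is at (358,162), the tin at (168,274) and the pliers at (322,247). A tall black box stands at (415,255). The side view shows the same layout.

```bash
cat > h.py <<'E'
import cv2,numpy as np
def rays(c,uv):
    p=cv2.undistortPoints(np.float64(uv).reshape(-1,1,2),c["mtx"],c["dist"])[:,0]
    d=np.c_[p[:,0],-p[:,1],-np.ones(len(p))]@c["pose"][:3,:3].T
    return c["pose"][:3,3],d
def onplane(c,uv,z):
    o,d=rays(c,uv); return (o+d*((z-o[2])/d[:,2])[:,None])
def proj(c,P):
    q=(np.float64(P).reshape(-1,3)-c["pose"][:3,3])@c["pose"][:3,:3]
    q=q*[1,-1,-1]
    return cv2.projectPoints(q,np.zeros(3),np.zeros(3),c["mtx"],c["dist"])[0][:,0]
def mask(c,lo,hi,box=None):
    m=cv2.inRange(cv2.cvtColor(c["pixels"],cv2.COLOR_RGB2HSV),lo,hi)
    if box: k=np.zeros_like(m); x0,y0,x1,y1=box; k[y0:y1,x0:x1]=255; m&=k
    return m
def rect(c,m,z):
    "min-area rect of largest contour, cast on plane z: centre, size, long-axis angle"
    k=max(cv2.findContours(m,cv2.RETR_EXTERNAL,cv2.CHAIN_APPROX_NONE)[0],key=cv2.contourArea)
    P=onplane(c,k[:,0],z)[:,:2]
    (ce,s,a)=cv2.minAreaRect(np.float32(P*1000)); b=cv2.boxPoints((ce,s,a)); e=[b[1]-b[0],b[2]-b[1]]
    l=max(e,key=np.linalg.norm); return np.array(ce)/1000,s,np.arctan2(l[1],l[0])%np.pi,b/1000
E
python3 - <<'E'
from h import *
c=dict(np.load("top.npz"))
for n,lo,hi,box,z in (("blue",(100,120,60),(125,255,255),(195,145,250,215),.025),
 ("green",(60,120,40),(90,255,255),(165,180,225,220),.027),
 ("tray",(12,60,120),(35,255,255),(330,125,390,200),.018),
 ("tin",(0,0,170),(180,70,255),(150,255,190,295),.024),
 ("pliers",(0,120,80),(12,255,255),(290,230,355,265),.006),
 ("brass",(15,120,120),(30,255,255),(205,178,238,195),.071),):
    m=mask(c,lo,hi,box); r=rect(c,m,z); print(n,r[0].round(4),np.round(r[1],1),round(r[2],3),r[3].round(3).tolist(),cv2.countNonZero(m))
im=c["pixels"][140:300,150:400,::-1]; cv2.imwrite("pics/crop.png",cv2.resize(im,None,fx=3.2,fy=3.2,interpolation=cv2.INTER_CUBIC)[:600])
E
```

```text
blue [0.5868 0.2598] [106.   57.3] 0.239 [[0.5289999842643738, 0.2750000059604645], [0.5419999957084656, 0.21899999678134918], [0.6449999809265137, 0.24500000476837158], [0.6309999823570251, 0.30000001192092896]] 705
green [0.5437 0.3271] [31.4 68. ] 1.804 [[0.5210000276565552, 0.3569999933242798], [0.5360000133514404, 0.28999999165534973], [0.5669999718666077, 0.2980000078678131], [0.5509999990463257, 0.36399999260902405]] 278
tray [ 0.6422 -0.0565] [124.7  88.4] 0.201 [[0.5720000267028809, -0.026000000536441803], [0.5899999737739563, -0.1120000034570694], [0.7120000123977661, -0.08699999749660492], [0.6940000057220459, -0.0010000000474974513]] 1938
tin [0.3694 0.3681] [53. 54.] 1.606 [[0.34200000762939453, 0.39399999380111694], [0.3440000116825104, 0.3400000035762787], [0.3970000147819519, 0.34200000762939453], [0.39500001072883606, 0.3959999978542328]] 422
pliers [0.4571 0.0473] [82.9 14.8] 1.54 [[0.4480000138282776, 0.006000000052154064], [0.46299999952316284, 0.006000000052154064], [0.4659999907016754, 0.08900000154972076], [0.45100000500679016, 0.08900000154972076]] 332
brass [0.5617 0.2528] [11.4 42.4] 1.805 [[0.5509999990463257, 0.2720000147819519], [0.5609999895095825, 0.23100000619888306], [0.5720000267028809, 0.23399999737739563], [0.5619999766349792, 0.2750000059604645]] 87
```

View pics/crop.png

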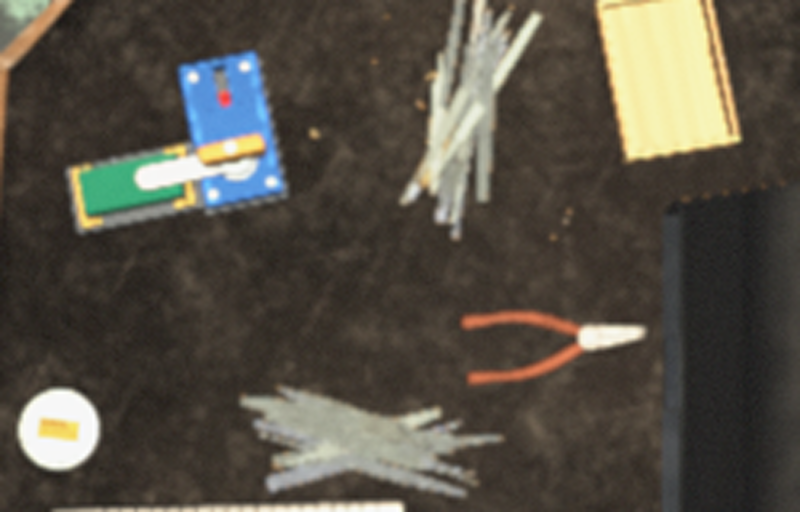

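```bash
cat > plan.py <<'E'
import sys,numpy as np
from scipy.spatial.transform import Rotation as R
from station import ctrl
def plan(xyz,yaw,n):
    "n equal rows from the present pose to tool-down xyz,yaw; shift in tool axes, turn about tool z (+tilt fix)"
    o=ctrl.get_obs(); p=np.array(o["ee_pos"]); r=R.from_euler("xyz",o["eef_rot"]); g=R.from_euler("xyz",[np.pi,0,yaw])
    w=(r.inv()*g).as_rotvec(); d=(np.array(xyz)-p)/n; k=R.from_rotvec(w/n)
    for i in range(n):
        print(i,np.round(r.inv().apply(d),4).tolist(),np.round(w/n,4).tolist()); r=r*k
a=list(map(float,sys.argv[1:])) 
plan(a[:3],a[3],int(a[4]))
E
python3 plan.py .562 .2527 .2 1.806 12
```

```text
0 [-0.0408, -0.0146, 0.0004] [-0.0001, 0.0, 0.0922]
1 [-0.042, -0.0108, 0.0004] [-0.0001, 0.0, 0.0922]
2 [-0.0428, -0.0069, 0.0004] [-0.0001, 0.0, 0.0922]
3 [-0.0433, -0.0029, 0.0004] [-0.0001, 0.0, 0.0922]
4 [-0.0433, 0.001, 0.0004] [-0.0001, 0.0, 0.0922]
5 [-0.0431, 0.005, 0.0004] [-0.0001, 0.0, 0.0922]
6 [-0.0424, 0.009, 0.0004] [-0.0001, 0.0, 0.0922]
7 [-0.0414, 0.0128, 0.0004] [-0.0001, 0.0, 0.0922]
8 [-0.0401, 0.0166, 0.0004] [-0.0001, 0.0, 0.0922]
9 [-0.0384, 0.0202, 0.0004] [-0.0001, 0.0, 0.0922]
10 [-0.0363, 0.0237, 0.0004] [-0.0001, 0.0, 0.0922]
11 [-0.034, 0.0269, 0.0004] [-0.0001, 0.0, 0.0922]
```

>>> servo_tool(plan=[[100, -0.041, -0.015, 0, 0, 0, 0.092], [100, -0.042, -0.011, 0, 0, 0, 0.092], [100, -0.043, -0.007, 0, 0, 0, 0.092], [100, -0.043, -0.003, 0, 0, 0, 0.092], [100, -0.043, 0.001, 0, 0, 0, 0.092], [100, -0.043, 0.005, 0, 0, 0, 0.092], [100, -0.042, 0.009, 0, 0, 0, 0.092], [100, -0.041, 0.013, 0, 0, 0, 0.092]])

```text
time_s: 1.1
ee_pos: [0.4167, 0.3466, 0.2052]
eef_rot: [-3.141, 0.0, 2.173]
force: [0.2, 1.6, 0.4]
grip_width: 0.0939
grip_force: 0.0
```

>>> servo_tool(plan=[[100, -0.04, 0.017, 0, 0, 0, 0.092], [100, -0.038, 0.02, 0, 0, 0, 0.092], [100, -0.036, 0.024, 0, 0, 0, 0.092], [100, -0.034, 0.027, 0, 0, 0, 0.092], [100, 0, 0, 0, 0, 0, 0], [100, 0, 0, 0, 0, 0, 0], [100, 0, 0, 0, 0, 0, 0], [100, 0, 0, 0, 0, 0, 0]])

```text
time_s: 2.1
ee_pos: [0.5612, 0.2551, 0.2057]
eef_rot: [3.141, -0.0, 1.809]
force: [-0.3, 0.4, -1.4]
grip_width: 0.0942
grip_force: 0.0
```

Run:
```python
from h import *
from station import ctrl
c=ctrl.camera("wrist"); np.savez("w1.npz",**c); cv2.imwrite("pics/w1.png",c["pixels"][:,:,::-1])
print(c["mtx"],c["dist"],c["pose"].round(3).tolist())
o=ctrl.get_obs(); print({k:np.round(o[k],4) for k in("qpos","ee_pos","eef_rot","force","moment")})
```

```text
[[313.99558089   0.         279.88597419]
 [  0.         313.99558089 212.17646399]
 [  0.           0.           1.        ]] [-0.05069676  0.          0.          0.          0.        ] [[0.972, -0.225, -0.069, 0.543], [0.236, 0.93, 0.281, 0.339], [0.001, -0.29, 0.957, 0.384], [0.0, 0.0, 0.0, 1.0]]
{'qpos': array([0.367 , 0.4495, 1.3166, 0.    , 1.3753, 0.129 ]), 'ee_pos': array([0.5613, 0.255 , 0.2057]), 'eef_rot': array([ 3.1414, -0.    ,  1.8088]), 'force': array([-0.5081,  0.3562, -0.4894]), 'moment': array([-0.0806,  0.076 ,  0.0173])}
```

View pics/w1.png

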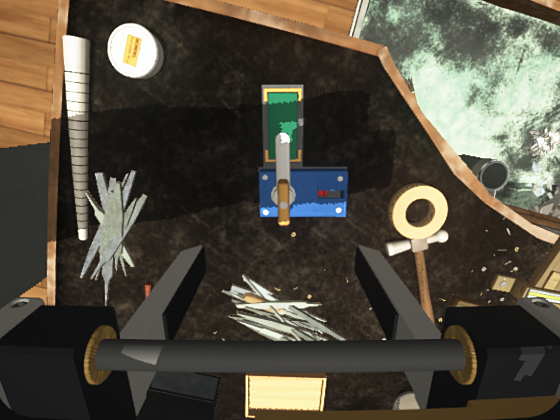

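The wrist view shows the housing at (303,193), the wing at (284,203), the strap tip at (283,137), and the key window at (328,194).

Run:
```python
from h import *
c=dict(np.load("w1.npz"))
for n,lo,hi,box,z in (("blue",(100,100,40),(125,255,255),(250,160,355,225),.025),
 ("plate+green",(60,100,30),(90,255,255),(255,80,310,170),.027),
 ("brass",(12,80,60),(30,255,255),(270,170,298,232),.071),("tin",(0,0,170),(180,70,255),(100,15,170,85),.024)):
    m=mask(c,lo,hi,box); m=cv2.morphologyEx(m,cv2.MORPH_CLOSE,np.ones((5,5))); r=rect(c,m,z); print(n,r[0].round(4),np.round(r[1],1),round(r[2],3),cv2.countNonZero(m))
cv2.imwrite("pics/w1c.png",cv2.resize(c["pixels"][70:235,240:360,::-1],None,fx=3.6,fy=3.6,interpolation=cv2.INTER_CUBIC))
P=np.array([.5617,.2528]);u=np.array([-np.sin(.235),np.cos(.235)])
print([proj(c,[*(P+u*s),.071]).round(1).tolist() for s in(-.023,.023)])
```

```text
blue [0.6073 0.2666] [67.3 56.8] 0.239 3224
plate+green [0.5476 0.3303] [31.4 69.7] 1.805 1501
brass [0.5657 0.2575] [12.6 49.2] 1.817 473
tin [0.3736 0.37  ] [52.1 53.6] 1.716 1717
[[[278.0, 226.8]], [[278.1, 184.0]]]
```

View pics/w1c.png

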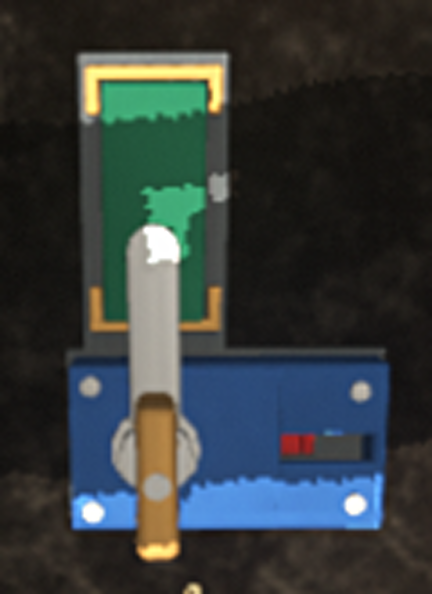

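```bash
python3 plan.py .5638 .254 .1 1.808 4
```

```text
0 [-0.0004, 0.0005, 0.0264] [0.0001, -0.0, 0.0002]
1 [-0.0004, 0.0005, 0.0264] [0.0001, -0.0, 0.0002]
2 [-0.0004, 0.0005, 0.0264] [0.0001, -0.0, 0.0002]
3 [-0.0004, 0.0005, 0.0264] [0.0001, -0.0, 0.0002]
```

>>> servo_tool(plan=[[45, -0.0004, 0.0005, 0.026, 0, 0, 0], [45, -0.0004, 0.0005, 0.026, 0, 0, 0], [45, -0.0004, 0.0005, 0.026, 0, 0, 0], [45, -0.0004, 0.0005, 0.026, 0, 0, 0], [45, 0, 0, 0, 0, 0, 0], [45, 0, 0, 0, 0, 0, 0], [45, 0, 0, 0, 0, 0, 0], [45, 0, 0, 0, 0, 0, 0]])

```text
time_s: 3.15
ee_pos: [0.5643, 0.2535, 0.1023]
eef_rot: [3.14, -0.0, 1.808]
force: [0.6, 0.1, -0.2]
grip_width: 0.0422
grip_force: 0.0
```

Run:
```python
from h import *
from station import ctrl
c=ctrl.camera("wrist"); np.savez("w2.npz",**c); cv2.imwrite("pics/w2.png",c["pixels"][:,:,::-1])
o=ctrl.get_obs(); print({k:np.round(o[k],4) for k in("ee_pos","eef_rot","force","moment","grip_width")})
print("tcp px",proj(c,o["ee_pos"]))
m=mask(c,(12,80,50),(30,255,255),(200,80,360,300)); r=rect(c,cv2.morphologyEx(m,cv2.MORPH_CLOSE,np.ones((5,5))),.071);print(r)
```

```text
{'ee_pos': array([0.5642, 0.2535, 0.1021]), 'eef_rot': array([ 3.1407e+00, -1.0000e-04,  1.8079e+00]), 'force': array([-0.3648,  0.2812,  0.5402]), 'moment': array([-0.0639,  0.0254, -0.0006]), 'grip_width': np.float64(0.0425)}
tcp px [[277.0790237  260.45196893]]
(array([0.56634479, 0.25632806]), (17.068483352661133, 56.13837432861328), np.float32(1.96591), array([[0.54766387, 0.27894968],
       [0.5692723 , 0.22713658],
       [0.58502567, 0.23370644],
       [0.5634173 , 0.28551954]], dtype=float32))
```

View pics/w2.png

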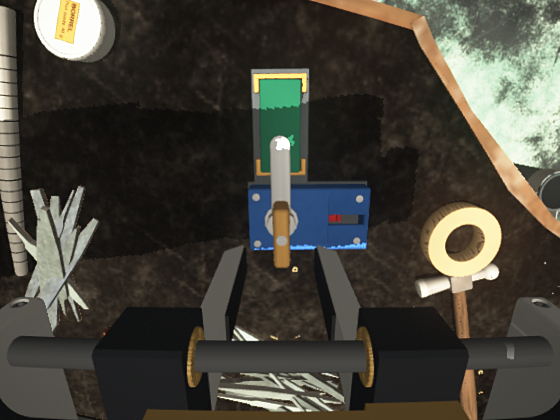

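The wing's centre dot is at (282,241). The fingertips are at (243,248) and (317,248), so their middle is x=280. The knob sits almost centred between the fingers.

Run:
```python
from h import *
c=dict(np.load("w2.npz"))
g=cv2.cvtColor(c["pixels"],cv2.COLOR_RGB2HSV)
for r in (215,225,235,240,248,255,262):
    row=g[r,262:305]; x=np.where((row[:,0]>10)&(row[:,0]<30)&(row[:,1]>90))[0]+262; print(r,x.min() if len(x) else None,x.max() if len(x) else None)
for r in (255,262,270): print(r,c["pixels"][r,225:250].sum(1).tolist(),c["pixels"][r,310:335].sum(1).tolist())
t=np.array([.5642,.2535]);X=np.array([np.cos(1.808),np.sin(1.808)]);Y=np.array([X[1],-X[0]])
for px,z in (((282,241),.071),((280,261),.1021)):
    d=onplane(c,[px],z)[0,:2]-t; print(px,"tool xy mm",(d@X*1000).round(1),(d@Y*1000).round(1))
```

```text
215 272 289
225 273 288
235 274 288
240 274 288
248 274 288
255 273 290
262 273 290
255 [273, 269, 269, 268, 267, 267, 269, 265, 269, 269, 268, 268, 269, 272, 269, 265, 175, 66, 45, 50, 52, 95, 126, 120, 126] [102, 104, 112, 120, 87, 55, 58, 58, 85, 209, 269, 275, 269, 266, 271, 272, 269, 270, 269, 266, 268, 269, 268, 269, 272]
262 [268, 268, 271, 267, 266, 271, 268, 268, 263, 263, 266, 269, 274, 275, 192, 66, 41, 47, 50, 51, 50, 85, 129, 142, 133] [108, 107, 106, 94, 68, 56, 58, 63, 60, 57, 78, 208, 267, 276, 270, 270, 268, 269, 272, 266, 268, 266, 269, 269, 269]
270 [269, 268, 267, 267, 270, 269, 268, 270, 264, 271, 272, 259, 170, 53, 45, 47, 49, 57, 54, 49, 43, 73, 100, 122, 122] [91, 90, 90, 78, 63, 56, 60, 57, 52, 58, 54, 53, 62, 166, 251, 277, 267, 271, 268, 271, 267, 268, 267, 269, 266]
(282, 241) tool xy mm 0.5 3.3
(280, 261) tool xy mm -0.3 1.8
```

>>> servo_tool(plan=[[45, 0.0003, 0.0006, 0.015, 0, 0, 0], [45, 0.0003, 0.0006, 0.015, 0, 0, 0], [45, 0, 0, 0.015, 0, 0, 0], [45, 0, 0, 0.015, 0, 0, 0], [45, 0, 0, 0, 0, 0, 0], [45, 0, 0, 0, 0, 0, 0], [20, 0, 0, 0, 0, 0, 0], [20, 0, 0, 0, 0, 0, 0]], force=6)

```text
time_s: 4.2
ee_pos: [0.5653, 0.2544, 0.0419]
eef_rot: [3.141, -0.0, 1.808]
force: [0.0, 0.3, 0.2]
grip_width: 0.0255
grip_force: 0.0
```

>>> servo_tool(plan=[[0, 0, 0, 0, 0, 0, 0], [0, 0, 0, 0, 0, 0, 0], [0, 0, 0, 0, 0, 0, 0], [0, 0, 0, 0, 0, 0, 0], [0, 0, 0, 0, 0, 0, 0], [0, 0, 0, 0, 0, 0, 0], [0, 0, 0, 0, 0, 0, 0], [0, 0, 0, 0, 0, 0, 0]], force=6)

```text
time_s: 5.2
ee_pos: [0.5651, 0.2543, 0.0415]
eef_rot: [3.141, -0.0, 1.808]
force: [-1.0, -0.9, 4.0]
grip_width: 0.0118
grip_force: 6.0
```

```bash
cat > st.py <<'E'
from station import ctrl
import numpy as np
from scipy.spatial.transform import Rotation as R
L=[]
for i in range(4):
    if i: ctrl.camera("wrist")
    L.append(ctrl.get_obs())
o=L[-1]; yaw=o["eef_rot"][2]; a=np.mean([x["moment"] for x in L],0); f=np.mean([x["force"] for x in L],0)
ft=R.from_euler("xyz",o["eef_rot"]).inv().apply(f)
print("t %.2f yaw-1.808 %.4f Mz %s mean %.3f tau6 %.3f Ftool %s pos %s w %.4f g %.1f"%(o["time_s"],yaw-1.808,[round(x["moment"][2],3) for x in L],a[2],o["tau"][5],ft.round(1),np.round(o["ee_pos"],4),o["grip_width"],o["grip_force"]))
E
python3 st.py
```

```text
t 5.35 yaw-1.808 -0.0002 Mz [np.float64(0.034), np.float64(0.026), np.float64(0.002), np.float64(0.048)] mean 0.028 tau6 0.038 Ftool [-0.  -1.3 -4.7] pos [0.5651 0.2543 0.0416] w 0.0119 g 6.0
```

>>> servo_tool(plan=[[0, 0, 0, 0, 0, 0, 0], [0, 0, 0, 0, 0, 0, -0.02], [0, 0, 0, 0, 0, 0, -0.03], [0, 0, 0, 0, 0, 0, -0.03], [0, 0, 0, 0, 0, 0, -0.03], [0, 0, 0, 0, 0, 0, -0.03], [0, 0, 0, 0, 0, 0, 0], [0, 0, 0, 0, 0, 0, 0]], force=24)

```text
time_s: 6.35
ee_pos: [0.5651, 0.2543, 0.0416]
eef_rot: [3.142, -0.0, 1.948]
force: [-2.4, -0.3, 5.9]
grip_width: 0.0117
grip_force: 24.0
```

```bash
python3 st.py
```

```text
t 6.50 yaw-1.808 0.1397 Mz [np.float64(-0.014), np.float64(-0.054), np.float64(0.03), np.float64(-0.048)] mean -0.022 tau6 -0.054 Ftool [ 0.2 -2.3 -5.6] pos [0.5651 0.2543 0.0415] w 0.0124 g 24.0
```

>>> servo_tool(plan=[[0, 0, 0, 0, 0, 0, -0.025], [0, 0, 0, 0, 0, 0, -0.025], [0, 0, 0, 0, 0, 0, 0], [0, 0, 0, 0, 0, 0, 0], [0, 0, 0, 0, 0, 0, 0], [0, 0, 0, 0, 0, 0, 0], [0, 0, 0, 0, 0, 0, 0], [0, 0, 0, 0, 0, 0, 0]])

```text
time_s: 7.5
ee_pos: [0.5651, 0.2543, 0.0416]
eef_rot: [3.142, -0.0, 1.998]
force: [-2.6, -0.4, 5.7]
grip_width: 0.0118
grip_force: 24.0
```

```bash
python3 st.py
```

```text
t 7.65 yaw-1.808 0.1896 Mz [np.float64(-0.061), np.float64(-0.083), np.float64(-0.025), np.float64(-0.068)] mean -0.059 tau6 -0.060 Ftool [ 0.5 -2.3 -5.7] pos [0.565  0.2543 0.0416] w 0.0121 g 24.0
```

>>> servo_tool(plan=[[0, 0, 0, 0, 0, 0, -0.025], [0, 0, 0, 0, 0, 0, -0.02], [0, 0, 0, 0, 0, 0, 0], [0, 0, 0, 0, 0, 0, 0], [0, 0, 0, 0, 0, 0, 0], [0, 0, 0, 0, 0, 0, 0], [0, 0, 0, 0, 0, 0, 0], [0, 0, 0, 0, 0, 0, 0]])

```text
time_s: 8.65
ee_pos: [0.5651, 0.2543, 0.0416]
eef_rot: [-3.142, -0.0, 2.043]
force: [-2.2, -1.0, 6.4]
grip_width: 0.0115
grip_force: 24.0
```

```bash
python3 st.py
```

```text
t 8.80 yaw-1.808 0.2347 Mz [np.float64(-0.067), np.float64(-0.065), np.float64(-0.098), np.float64(-0.09)] mean -0.080 tau6 -0.067 Ftool [ 0.6 -2.1 -5.9] pos [0.5651 0.2543 0.0415] w 0.0116 g 24.0
```

>>> servo_tool(plan=[[0, 0, 0, 0, 0, 0, -0.02], [0, 0, 0, 0, 0, 0, -0.02], [0, 0, 0, 0, 0, 0, 0], [0, 0, 0, 0, 0, 0, 0], [0, 0, 0, 0, 0, 0, 0], [0, 0, 0, 0, 0, 0, 0], [0, 0, 0, 0, 0, 0, 0], [0, 0, 0, 0, 0, 0, 0]])

```text
time_s: 9.8
ee_pos: [0.565, 0.2543, 0.0415]
eef_rot: [-3.142, -0.0, 2.083]
force: [-2.6, -0.1, 5.3]
grip_width: 0.0116
grip_force: 24.0
```

```bash
python3 st.py
```

```text
t 9.95 yaw-1.808 0.2744 Mz [np.float64(-0.153), np.float64(-0.144), np.float64(-0.183), np.float64(-0.136)] mean -0.154 tau6 -0.145 Ftool [ 0.6 -2.2 -5.6] pos [0.565  0.2542 0.0416] w 0.0119 g 24.0
```

>>> servo_tool(plan=[[0, 0, 0, 0, 0, 0, -0.015], [0, 0, 0, 0, 0, 0, -0.015], [0, 0, 0, 0, 0, 0, 0], [0, 0, 0, 0, 0, 0, 0], [0, 0, 0, 0, 0, 0, 0], [0, 0, 0, 0, 0, 0, 0], [0, 0, 0, 0, 0, 0, 0], [0, 0, 0, 0, 0, 0, 0]])

```text
time_s: 10.95
ee_pos: [0.565, 0.2543, 0.0416]
eef_rot: [-3.142, -0.0, 2.112]
force: [-1.7, -0.6, 5.5]
grip_width: 0.012
grip_force: 24.0
```

```bash
python3 st.py
```

```text
t 11.10 yaw-1.808 0.3044 Mz [np.float64(-0.218), np.float64(-0.207), np.float64(-0.248), np.float64(-0.257)] mean -0.233 tau6 -0.228 Ftool [ 0.8 -2.  -5.4] pos [0.565  0.2542 0.0415] w 0.0117 g 24.0
```

>>> servo_tool(plan=[[0, 0, 0, 0, 0, 0, -0.015], [0, 0, 0, 0, 0, 0, -0.01], [0, 0, 0, 0, 0, 0, 0], [0, 0, 0, 0, 0, 0, 0], [0, 0, 0, 0, 0, 0, 0], [0, 0, 0, 0, 0, 0, 0], [0, 0, 0, 0, 0, 0, 0], [0, 0, 0, 0, 0, 0, 0]])

```text
time_s: 12.1
ee_pos: [0.565, 0.2542, 0.0415]
eef_rot: [-3.141, -0.0, 2.137]
force: [-2.7, -1.6, 5.3]
grip_width: 0.0118
grip_force: 24.1
```

```bash
python3 st.py
```

```text
t 12.25 yaw-1.808 0.3293 Mz [np.float64(-0.339), np.float64(-0.289), np.float64(-0.334), np.float64(-0.393)] mean -0.339 tau6 -0.304 Ftool [ 0.3 -3.2 -5.2] pos [0.5651 0.2542 0.0416] w 0.0120 g 24.1
```

>>> servo_tool(plan=[[0, 0, 0, 0, 0, 0, 0.07], [0, 0, 0, 0, 0, 0, 0.08], [0, 0, 0, 0, 0, 0, 0.08], [0, 0, 0, 0, 0, 0, 0.08], [0, 0, 0, 0, 0, 0, 0.08], [0, 0, 0, 0, 0, 0, 0.05], [0, 0, 0, 0, 0, 0, 0.04], [0, 0, 0, 0, 0, 0, 0]])

```text
time_s: 13.25
ee_pos: [0.5652, 0.2543, 0.0416]
eef_rot: [3.141, -0.0, 1.658]
force: [-0.6, -1.5, 5.0]
grip_width: 0.012
grip_force: 24.0
```

```bash
python3 st.py
```

```text
t 13.40 yaw-1.808 -0.1493 Mz [np.float64(0.064), np.float64(0.071), np.float64(0.058), np.float64(-0.017)] mean 0.044 tau6 0.050 Ftool [-0.6 -1.  -5.2] pos [0.5652 0.2543 0.0416] w 0.0118 g 24.0
```

>>> servo_tool(plan=[[0, 0, 0, 0, 0, 0, 0.025], [0, 0, 0, 0, 0, 0, 0.025], [0, 0, 0, 0, 0, 0, 0], [0, 0, 0, 0, 0, 0, 0], [0, 0, 0, 0, 0, 0, 0], [0, 0, 0, 0, 0, 0, 0], [0, 0, 0, 0, 0, 0, 0], [0, 0, 0, 0, 0, 0, 0]])

```text
time_s: 14.4
ee_pos: [0.5652, 0.2543, 0.0416]
eef_rot: [3.141, -0.0, 1.609]
force: [-0.9, -0.6, 5.4]
grip_width: 0.0118
grip_force: 24.0
```

```bash
python3 st.py
```

```text
t 14.55 yaw-1.808 -0.1995 Mz [np.float64(0.051), np.float64(0.051), np.float64(0.012), np.float64(0.024)] mean 0.035 tau6 0.034 Ftool [-0.7 -0.8 -4.9] pos [0.5652 0.2543 0.0416] w 0.0122 g 24.0
```

>>> servo_tool(plan=[[0, 0, 0, 0, 0, 0, 0.025], [0, 0, 0, 0, 0, 0, 0.025], [0, 0, 0, 0, 0, 0, 0], [0, 0, 0, 0, 0, 0, 0], [0, 0, 0, 0, 0, 0, 0], [0, 0, 0, 0, 0, 0, 0], [0, 0, 0, 0, 0, 0, 0], [0, 0, 0, 0, 0, 0, 0]])

```text
time_s: 15.55
ee_pos: [0.5652, 0.2543, 0.0416]
eef_rot: [3.141, -0.0, 1.558]
force: [-1.8, -0.1, 5.5]
grip_width: 0.0121
grip_force: 24.0
```

```bash
python3 st.py
```

```text
t 15.70 yaw-1.808 -0.2499 Mz [np.float64(0.027), np.float64(0.06), np.float64(0.026), np.float64(0.04)] mean 0.038 tau6 0.016 Ftool [-0.1 -0.9 -5.4] pos [0.5652 0.2543 0.0415] w 0.0117 g 24.0
```

>>> servo_tool(plan=[[0, 0, 0, 0, 0, 0, 0.025], [0, 0, 0, 0, 0, 0, 0.025], [0, 0, 0, 0, 0, 0, 0], [0, 0, 0, 0, 0, 0, 0], [0, 0, 0, 0, 0, 0, 0], [0, 0, 0, 0, 0, 0, 0], [0, 0, 0, 0, 0, 0, 0], [0, 0, 0, 0, 0, 0, 0]])

```text
time_s: 16.7
ee_pos: [0.5652, 0.2543, 0.0416]
eef_rot: [3.141, -0.0, 1.508]
force: [-1.0, 0.1, 3.8]
grip_width: 0.0118
grip_force: 24.0
```

```bash
python3 st.py
```

```text
t 16.85 yaw-1.808 -0.2998 Mz [np.float64(0.142), np.float64(0.072), np.float64(0.073), np.float64(0.043)] mean 0.082 tau6 0.101 Ftool [ 0.2 -0.8 -4.7] pos [0.5652 0.2543 0.0415] w 0.0118 g 24.0
```

>>> servo_tool(plan=[[0, 0, 0, 0, 0, 0, 0.02], [0, 0, 0, 0, 0, 0, 0.02], [0, 0, 0, 0, 0, 0, 0], [0, 0, 0, 0, 0, 0, 0], [0, 0, 0, 0, 0, 0, 0], [0, 0, 0, 0, 0, 0, 0], [0, 0, 0, 0, 0, 0, 0], [0, 0, 0, 0, 0, 0, 0]])

```text
time_s: 17.85
ee_pos: [0.5652, 0.2543, 0.0415]
eef_rot: [3.141, -0.0, 1.468]
force: [-0.6, 0.1, 5.7]
grip_width: 0.0122
grip_force: 24.0
```

```bash
python3 st.py
```

```text
t 18.00 yaw-1.808 -0.3399 Mz [np.float64(0.232), np.float64(0.213), np.float64(0.229), np.float64(0.224)] mean 0.224 tau6 0.206 Ftool [ 0.2 -0.5 -5.1] pos [0.5652 0.2543 0.0416] w 0.0119 g 24.0
```

>>> servo_tool(plan=[[0, 0, 0, 0, 0, 0, 0.014], [0, 0, 0, 0, 0, 0, 0.014], [0, 0, 0, 0, 0, 0, 0], [0, 0, 0, 0, 0, 0, 0], [0, 0, 0, 0, 0, 0, 0], [0, 0, 0, 0, 0, 0, 0], [0, 0, 0, 0, 0, 0, 0], [0, 0, 0, 0, 0, 0, 0]])

```text
time_s: 19.0
ee_pos: [0.5652, 0.2544, 0.0416]
eef_rot: [3.141, -0.0, 1.44]
force: [0.2, 0.2, 5.6]
grip_width: 0.0119
grip_force: 24.0
```

```bash
python3 st.py
```

```text
t 19.15 yaw-1.808 -0.3679 Mz [np.float64(0.237), np.float64(0.303), np.float64(0.309), np.float64(0.285)] mean 0.284 tau6 0.273 Ftool [ 0.1 -0.1 -4.9] pos [0.5652 0.2543 0.0415] w 0.0119 g 24.0
```

>>> servo_tool(plan=[[0, 0, 0, 0, 0, 0, 0.01], [0, 0, 0, 0, 0, 0, 0.01], [0, 0, 0, 0, 0, 0, 0], [0, 0, 0, 0, 0, 0, 0], [0, 0, 0, 0, 0, 0, 0], [0, 0, 0, 0, 0, 0, 0], [0, 0, 0, 0, 0, 0, 0], [0, 0, 0, 0, 0, 0, 0]])

```text
time_s: 20.15
ee_pos: [0.5652, 0.2544, 0.0416]
eef_rot: [3.141, -0.0, 1.42]
force: [-0.5, 0.6, 4.4]
grip_width: 0.0118
grip_force: 24.1
```

```bash
python3 st.py
```

```text
t 20.30 yaw-1.808 -0.3879 Mz [np.float64(0.302), np.float64(0.292), np.float64(0.309), np.float64(0.288)] mean 0.298 tau6 0.319 Ftool [ 0.3 -0.1 -4.9] pos [0.5652 0.2543 0.0415] w 0.0117 g 24.1
```

>>> servo_tool(plan=[[0, 0, 0, 0, 0, 0, -0.09], [0, 0, 0, 0, 0, 0, -0.11], [0, 0, 0, 0, 0, 0, -0.11], [0, 0, 0, 0, 0, 0, -0.11], [0, 0, 0, 0, 0, 0, -0.11], [0, 0, 0, 0, 0, 0, -0.09], [0, 0, 0, 0, 0, 0, -0.04], [0, 0, 0, 0, 0, 0, 0]])

```text
time_s: 21.3
ee_pos: [0.565, 0.2543, 0.0416]
eef_rot: [-3.142, -0.0, 2.08]
force: [-2.5, -0.8, 5.6]
grip_width: 0.0118
grip_force: 24.0
```

```bash
python3 st.py
```

```text
t 21.45 yaw-1.808 0.2717 Mz [np.float64(-0.047), np.float64(-0.009), np.float64(0.051), np.float64(0.007)] mean 0.001 tau6 -0.013 Ftool [ 0.5 -1.7 -6.1] pos [0.565  0.2543 0.0415] w 0.0117 g 24.0
```

>>> servo_tool(plan=[[0, 0, 0, 0, 0, 0, -0.025], [0, 0, 0, 0, 0, 0, -0.03], [0, 0, 0, 0, 0, 0, 0], [0, 0, 0, 0, 0, 0, 0], [0, 0, 0, 0, 0, 0, 0], [0, 0, 0, 0, 0, 0, 0], [0, 0, 0, 0, 0, 0, 0], [0, 0, 0, 0, 0, 0, 0]])

```text
time_s: 22.45
ee_pos: [0.565, 0.2543, 0.0415]
eef_rot: [-3.141, -0.0, 2.135]
force: [-2.5, -0.1, 5.9]
grip_width: 0.0117
grip_force: 24.0
```

```bash
python3 st.py
```

```text
t 22.60 yaw-1.808 0.3266 Mz [np.float64(-0.065), np.float64(-0.118), np.float64(-0.126), np.float64(-0.036)] mean -0.086 tau6 -0.061 Ftool [ 0.5 -2.1 -6. ] pos [0.565  0.2543 0.0416] w 0.0115 g 24.0
```

>>> servo_tool(plan=[[0, 0, 0, 0, 0, 0, -0.022], [0, 0, 0, 0, 0, 0, -0.023], [0, 0, 0, 0, 0, 0, 0], [0, 0, 0, 0, 0, 0, 0], [0, 0, 0, 0, 0, 0, 0], [0, 0, 0, 0, 0, 0, 0], [0, 0, 0, 0, 0, 0, 0], [0, 0, 0, 0, 0, 0, 0]])

```text
time_s: 23.6
ee_pos: [0.565, 0.2543, 0.0415]
eef_rot: [-3.141, -0.0, 2.179]
force: [-1.2, -1.6, 5.9]
grip_width: 0.0123
grip_force: 24.0
```

```bash
python3 st.py
```

```text
t 23.75 yaw-1.808 0.3714 Mz [np.float64(-0.115), np.float64(-0.143), np.float64(-0.122), np.float64(-0.173)] mean -0.138 tau6 -0.141 Ftool [ 0.4 -2.3 -6. ] pos [0.565  0.2542 0.0415] w 0.0118 g 24.0
```

>>> servo_tool(plan=[[0, 0, 0, 0, 0, 0, -0.02], [0, 0, 0, 0, 0, 0, -0.02], [0, 0, 0, 0, 0, 0, 0], [0, 0, 0, 0, 0, 0, 0], [0, 0, 0, 0, 0, 0, 0], [0, 0, 0, 0, 0, 0, 0], [0, 0, 0, 0, 0, 0, 0], [0, 0, 0, 0, 0, 0, 0]])

```text
time_s: 24.75
ee_pos: [0.565, 0.2542, 0.0415]
eef_rot: [-3.141, -0.0, 2.219]
force: [-2.8, -1.3, 6.9]
grip_width: 0.0119
grip_force: 24.0
```

```bash
python3 st.py
```

```text
t 24.90 yaw-1.808 0.4113 Mz [np.float64(-0.22), np.float64(-0.222), np.float64(-0.233), np.float64(-0.304)] mean -0.245 tau6 -0.256 Ftool [ 0.7 -2.4 -6.5] pos [0.565  0.2542 0.0416] w 0.0117 g 24.0
```

>>> servo_tool(plan=[[0, 0, 0, 0, 0, 0, -0.013], [0, 0, 0, 0, 0, 0, -0.013], [0, 0, 0, 0, 0, 0, 0], [0, 0, 0, 0, 0, 0, 0], [0, 0, 0, 0, 0, 0, 0], [0, 0, 0, 0, 0, 0, 0], [0, 0, 0, 0, 0, 0, 0], [0, 0, 0, 0, 0, 0, 0]])

```text
time_s: 25.9
ee_pos: [0.565, 0.2542, 0.0415]
eef_rot: [-3.141, -0.0, 2.245]
force: [-2.5, -0.5, 6.6]
grip_width: 0.0116
grip_force: 24.1
```

```bash
python3 st.py
```

```text
t 26.05 yaw-1.808 0.4371 Mz [np.float64(-0.32), np.float64(-0.345), np.float64(-0.349), np.float64(-0.269)] mean -0.321 tau6 -0.332 Ftool [ 0.7 -2.3 -6.5] pos [0.565  0.2542 0.0416] w 0.0117 g 24.1
```

>>> servo_tool(plan=[[0, 0, 0, 0, 0, 0, 0.09], [0, 0, 0, 0, 0, 0, 0.13], [0, 0, 0, 0, 0, 0, 0.14], [0, 0, 0, 0, 0, 0, 0.14], [0, 0, 0, 0, 0, 0, 0.13], [0, 0, 0, 0, 0, 0, 0.08], [0, 0, 0, 0, 0, 0, 0.04], [0, 0, 0, 0, 0, 0, 0]])

```text
time_s: 27.05
ee_pos: [0.5652, 0.2543, 0.0416]
eef_rot: [3.141, -0.0, 1.495]
force: [-0.6, -0.0, 5.5]
grip_width: 0.0119
grip_force: 24.0
```

```bash
python3 st.py
```

```text
t 27.20 yaw-1.808 -0.3124 Mz [np.float64(-0.02), np.float64(0.005), np.float64(-0.007), np.float64(0.025)] mean 0.001 tau6 0.003 Ftool [-0.4 -0.8 -5.5] pos [0.5652 0.2543 0.0416] w 0.0117 g 24.0
```

>>> servo_tool(plan=[[0, 0, 0, 0, 0, 0, 0.03], [0, 0, 0, 0, 0, 0, 0.03], [0, 0, 0, 0, 0, 0, 0], [0, 0, 0, 0, 0, 0, 0], [0, 0, 0, 0, 0, 0, 0], [0, 0, 0, 0, 0, 0, 0], [0, 0, 0, 0, 0, 0, 0], [0, 0, 0, 0, 0, 0, 0]])

```text
time_s: 28.2
ee_pos: [0.5652, 0.2543, 0.0416]
eef_rot: [3.141, -0.0, 1.436]
force: [-0.8, -0.3, 5.0]
grip_width: 0.0119
grip_force: 24.0
```

```bash
python3 st.py
```

```text
t 28.35 yaw-1.808 -0.3723 Mz [np.float64(0.001), np.float64(0.019), np.float64(0.031), np.float64(0.028)] mean 0.020 tau6 0.029 Ftool [ 0.  -0.  -5.5] pos [0.5652 0.2543 0.0415] w 0.0117 g 24.0
```

>>> servo_tool(plan=[[0, 0, 0, 0, 0, 0, 0.03], [0, 0, 0, 0, 0, 0, 0.025], [0, 0, 0, 0, 0, 0, 0], [0, 0, 0, 0, 0, 0, 0], [0, 0, 0, 0, 0, 0, 0], [0, 0, 0, 0, 0, 0, 0], [0, 0, 0, 0, 0, 0, 0], [0, 0, 0, 0, 0, 0, 0]])

```text
time_s: 29.35
ee_pos: [0.5652, 0.2543, 0.0416]
eef_rot: [3.141, -0.0, 1.381]
force: [-0.2, 1.1, 5.3]
grip_width: 0.0119
grip_force: 24.0
```

```bash
python3 st.py
```

```text
t 29.50 yaw-1.808 -0.4270 Mz [np.float64(0.201), np.float64(0.201), np.float64(0.206), np.float64(0.187)] mean 0.199 tau6 0.200 Ftool [ 0.5 -0.2 -5.3] pos [0.5652 0.2543 0.0415] w 0.0119 g 24.0
```

>>> servo_tool(plan=[[0, 0, 0, 0, 0, 0, 0.017], [0, 0, 0, 0, 0, 0, 0.016], [0, 0, 0, 0, 0, 0, 0], [0, 0, 0, 0, 0, 0, 0], [0, 0, 0, 0, 0, 0, 0], [0, 0, 0, 0, 0, 0, 0], [0, 0, 0, 0, 0, 0, 0], [0, 0, 0, 0, 0, 0, 0]])

```text
time_s: 30.5
ee_pos: [0.5652, 0.2543, 0.0416]
eef_rot: [3.141, -0.0, 1.348]
force: [-0.2, 0.5, 4.1]
grip_width: 0.0118
grip_force: 24.0
```

```bash
python3 st.py
```

```text
t 30.65 yaw-1.808 -0.4599 Mz [np.float64(0.288), np.float64(0.242), np.float64(0.223), np.float64(0.283)] mean 0.259 tau6 0.290 Ftool [ 0.7 -0.  -5.2] pos [0.5652 0.2543 0.0416] w 0.0116 g 24.0
```

>>> servo_tool(plan=[[0, 0, 0, 0, 0, 0, 0.01], [0, 0, 0, 0, 0, 0, 0.006], [0, 0, 0, 0, 0, 0, 0], [0, 0, 0, 0, 0, 0, 0], [0, 0, 0, 0, 0, 0, 0], [0, 0, 0, 0, 0, 0, 0], [0, 0, 0, 0, 0, 0, 0], [0, 0, 0, 0, 0, 0, 0]])

```text
time_s: 31.65
ee_pos: [0.5652, 0.2543, 0.0416]
eef_rot: [3.141, -0.0, 1.332]
force: [-0.0, 0.3, 4.7]
grip_width: 0.0122
grip_force: 24.1
```

```bash
python3 st.py
```

```text
t 31.80 yaw-1.808 -0.4759 Mz [np.float64(0.342), np.float64(0.337), np.float64(0.292), np.float64(0.348)] mean 0.330 tau6 0.330 Ftool [ 0.2  0.1 -4.5] pos [0.5652 0.2543 0.0415] w 0.0119 g 24.1
```

>>> servo_tool(plan=[[0, 0, 0, 0, 0, 0, -0.1], [0, 0, 0, 0, 0, 0, -0.14], [0, 0, 0, 0, 0, 0, -0.15], [0, 0, 0, 0, 0, 0, -0.15], [0, 0, 0, 0, 0, 0, -0.15], [0, 0, 0, 0, 0, 0, -0.1], [0, 0, 0, 0, 0, 0, -0.06], [0, 0, 0, 0, 0, 0, 0]])

```text
time_s: 32.8
ee_pos: [0.565, 0.2542, 0.0416]
eef_rot: [-3.141, -0.0, 2.183]
force: [-3.1, -0.2, 5.7]
grip_width: 0.0117
grip_force: 24.0
```

```bash
python3 st.py
```

```text
t 32.95 yaw-1.808 0.3737 Mz [np.float64(-0.015), np.float64(0.056), np.float64(0.036), np.float64(-0.047)] mean 0.008 tau6 0.006 Ftool [ 0.9 -2.  -6.1] pos [0.565  0.2543 0.0415] w 0.0119 g 24.0
```

>>> servo_tool(plan=[[0, 0, 0, 0, 0, 0, -0.03], [0, 0, 0, 0, 0, 0, -0.03], [0, 0, 0, 0, 0, 0, 0], [0, 0, 0, 0, 0, 0, 0], [0, 0, 0, 0, 0, 0, 0], [0, 0, 0, 0, 0, 0, 0], [0, 0, 0, 0, 0, 0, 0], [0, 0, 0, 0, 0, 0, 0]])

```text
time_s: 33.95
ee_pos: [0.565, 0.2542, 0.0415]
eef_rot: [-3.141, -0.0, 2.242]
force: [-2.1, -0.5, 6.6]
grip_width: 0.0121
grip_force: 24.0
```

```bash
python3 st.py
```

```text
t 34.10 yaw-1.808 0.4336 Mz [np.float64(-0.035), np.float64(0.0), np.float64(0.016), np.float64(-0.022)] mean -0.010 tau6 -0.009 Ftool [ 1.3 -2.2 -6.7] pos [0.565  0.2542 0.0415] w 0.0120 g 24.0
```

>>> servo_tool(plan=[[0, 0, 0, 0, 0, 0, -0.03], [0, 0, 0, 0, 0, 0, -0.03], [0, 0, 0, 0, 0, 0, 0], [0, 0, 0, 0, 0, 0, 0], [0, 0, 0, 0, 0, 0, 0], [0, 0, 0, 0, 0, 0, 0], [0, 0, 0, 0, 0, 0, 0], [0, 0, 0, 0, 0, 0, 0]])

```text
time_s: 35.1
ee_pos: [0.565, 0.2542, 0.0415]
eef_rot: [-3.141, -0.0, 2.302]
force: [-2.2, -0.5, 6.4]
grip_width: 0.0117
grip_force: 24.0
```

```bash
python3 st.py
```

```text
t 35.25 yaw-1.808 0.4936 Mz [np.float64(-0.032), np.float64(0.006), np.float64(-0.045), np.float64(-0.053)] mean -0.031 tau6 -0.009 Ftool [ 0.8 -2.2 -6.5] pos [0.565  0.2542 0.0416] w 0.0118 g 24.0
```

>>> servo_tool(plan=[[0, 0, 0, 0, 0, 0, -0.03], [0, 0, 0, 0, 0, 0, -0.03], [0, 0, 0, 0, 0, 0, 0], [0, 0, 0, 0, 0, 0, 0], [0, 0, 0, 0, 0, 0, 0], [0, 0, 0, 0, 0, 0, 0], [0, 0, 0, 0, 0, 0, 0], [0, 0, 0, 0, 0, 0, 0]])

```text
time_s: 36.25
ee_pos: [0.5649, 0.2542, 0.0415]
eef_rot: [-3.141, -0.0, 2.362]
force: [-2.1, -0.5, 6.9]
grip_width: 0.0119
grip_force: 24.0
```

```bash
python3 st.py
```

```text
t 36.40 yaw-1.808 0.5536 Mz [np.float64(-0.014), np.float64(0.007), np.float64(-0.022), np.float64(-0.074)] mean -0.025 tau6 -0.009 Ftool [ 1. -2. -7.] pos [0.5649 0.2542 0.0415] w 0.0116 g 24.0
```

>>> servo_tool(plan=[[0, 0, 0, 0, 0, 0, -0.035], [0, 0, 0, 0, 0, 0, -0.03], [0, 0, 0, 0, 0, 0, 0], [0, 0, 0, 0, 0, 0, 0], [0, 0, 0, 0, 0, 0, 0], [0, 0, 0, 0, 0, 0, 0], [0, 0, 0, 0, 0, 0, 0], [0, 0, 0, 0, 0, 0, 0]])

```text
time_s: 37.4
ee_pos: [0.5649, 0.2542, 0.0415]
eef_rot: [-3.141, -0.0, 2.427]
force: [-3.2, -1.3, 6.2]
grip_width: 0.0117
grip_force: 24.0
```

```bash
python3 st.py
python3 - <<'E'
from h import *
from station import ctrl
c=ctrl.camera("wrist"); cv2.imwrite("pics/w3.png",c["pixels"][:300,:,::-1])
E
```

```text
t 37.55 yaw-1.808 0.6186 Mz [np.float64(0.007), np.float64(-0.009), np.float64(-0.008), np.float64(0.002)] mean -0.002 tau6 -0.009 Ftool [ 1.3 -2.3 -6.8] pos [0.5649 0.2542 0.0415] w 0.0121 g 24.0
```

View pics/w3.png

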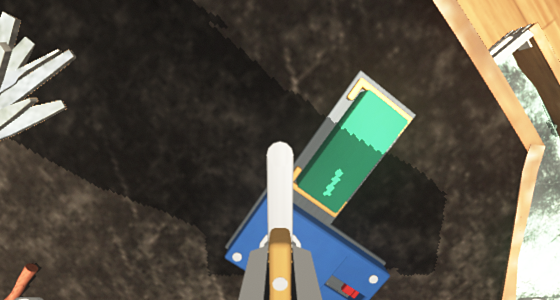

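The strap at (280,190) lines up with the wing and the torque is zero, so the knob is free. I'll turn it on to about 1.26 rad.

>>> servo_tool(plan=[[0, 0, 0, 0, 0, 0, -0.06], [0, 0, 0, 0, 0, 0, -0.08], [0, 0, 0, 0, 0, 0, -0.1], [0, 0, 0, 0, 0, 0, -0.1], [0, 0, 0, 0, 0, 0, -0.1], [0, 0, 0, 0, 0, 0, -0.1], [0, 0, 0, 0, 0, 0, -0.08], [0, 0, 0, 0, 0, 0, -0.02]])

```text
time_s: 38.6
ee_pos: [0.5649, 0.254, 0.0415]
eef_rot: [-3.141, -0.001, 3.068]
force: [-2.5, -2.5, 7.5]
grip_width: 0.012
grip_force: 24.0
```

```bash
python3 st.py
python3 - <<'E'
from station import ctrl
print(ctrl.get_obs()["qpos"])
E
```

```text
t 38.75 yaw-1.808 1.2587 Mz [np.float64(-0.049), np.float64(-0.008), np.float64(0.007), np.float64(-0.029)] mean -0.020 tau6 -0.124 Ftool [ 2.8 -2.3 -7.4] pos [0.5648 0.254  0.0415] w 0.0118 g 24.0
[ 3.63546062e-01  6.22917964e-01  1.45632430e+00 -2.13796865e-04
  1.06317569e+00 -1.13229501e+00]
```

>>> servo_tool(plan=[[45, 0, 0, 0, 0, 0, 0], [45, 0, 0, 0, 0, 0, 0], [45, 0, 0, 0, 0, 0, 0], [45, 0, 0, -0.02, 0, 0, 0], [60, 0, 0, -0.03, 0, 0, 0], [60, 0, 0, -0.03, 0, 0, 0], [60, 0, 0, 0, 0, 0, 0], [60, 0, 0, 0, 0, 0, 0]])

```text
time_s: 39.75
ee_pos: [0.5649, 0.2542, 0.1214]
eef_rot: [-3.141, -0.0, 3.067]
force: [0.5, 0.2, -0.3]
grip_width: 0.0565
grip_force: 0.0
```

```bash
python3 st.py;python3 plan.py .5467 .3301 .11 1.808 9
```

```text
t 39.90 yaw-1.808 1.2588 Mz [np.float64(-0.011), np.float64(-0.012), np.float64(-0.051), np.float64(-0.022)] mean -0.024 tau6 0.000 Ftool [-0.  -0.2 -0.4] pos [0.5647 0.2542 0.1206] w 0.0564 g 0.0
0 [0.0026, 0.0083, 0.0012] [-0.0002, -0.0001, 0.1399]
1 [0.0037, 0.0078, 0.0012] [-0.0002, -0.0001, 0.1399]
2 [0.0048, 0.0072, 0.0012] [-0.0002, -0.0001, 0.1399]
3 [0.0058, 0.0065, 0.0012] [-0.0002, -0.0001, 0.1399]
4 [0.0066, 0.0056, 0.0012] [-0.0002, -0.0001, 0.1399]
5 [0.0073, 0.0046, 0.0012] [-0.0002, -0.0001, 0.1399]
6 [0.0079, 0.0036, 0.0012] [-0.0002, -0.0001, 0.1399]
7 [0.0083, 0.0024, 0.0012] [-0.0002, -0.0001, 0.1399]
8 [0.0086, 0.0012, 0.0012] [-0.0002, -0.0001, 0.1399]
```

>>> servo_tool(plan=[[60, 0.0026, 0.0083, 0, 0, 0, 0.14], [60, 0.0037, 0.0078, 0, 0, 0, 0.14], [60, 0.0048, 0.0072, 0, 0, 0, 0.14], [60, 0.0058, 0.0065, 0, 0, 0, 0.14], [60, 0.0066, 0.0056, 0, 0, 0, 0.14], [60, 0.0073, 0.0046, 0, 0, 0, 0.14], [60, 0.0079, 0.0036, 0, 0, 0, 0.14], [60, 0.0083, 0.0024, 0, 0, 0, 0.14]])

```text
time_s: 40.9
ee_pos: [0.5489, 0.3219, 0.1207]
eef_rot: [-3.14, 0.0, 1.942]
force: [0.9, 0.1, -0.3]
grip_width: 0.0565
grip_force: 0.0
```

>>> servo_tool(plan=[[60, 0.0086, 0.0012, 0, 0, 0, 0.14], [60, 0, 0, 0.02, 0, 0, 0], [60, 0, 0, 0.02, 0, 0, 0], [60, 0, 0, 0, 0, 0, 0], [60, 0, 0, 0, 0, 0, 0], [60, 0, 0, 0, 0, 0, 0], [60, 0, 0, 0, 0, 0, 0], [60, 0, 0, 0, 0, 0, 0]])

```text
time_s: 41.9
ee_pos: [0.5472, 0.3302, 0.0817]
eef_rot: [3.141, -0.0, 1.807]
force: [-0.2, 0.4, 0.2]
grip_width: 0.0565
grip_force: 0.0
```

```bash
python3 st.py;python3 - <<'E'
from h import *
from station import ctrl
c=ctrl.camera("wrist"); np.savez("w4.npz",**c); cv2.imwrite("pics/w4.png",c["pixels"][:,:,::-1])
t=ctrl.camera("top"); np.savez("top2.npz",**t)
o=ctrl.get_obs(); p=o["ee_pos"]; y=o["eef_rot"][2]
r=rect(c,mask(c,(60,80,30),(90,255,255),(200,120,360,320)),.027); print(r[0],r[1],r[2],proj(c,p))
d=r[0]-p[:2]; X=np.array([np.cos(y),np.sin(y)]);print("tool xy",d@X*1e3,d@[X[1],-X[0]]*1e3)
E
```

```text
t 42.05 yaw-1.808 -0.0012 Mz [np.float64(-0.029), np.float64(0.027), np.float64(0.038), np.float64(0.031)] mean 0.017 tau6 -0.000 Ftool [-0.  -0.1 -0.3] pos [0.5471 0.3302 0.0815] w 0.0563 g 0.0
[0.54686774 0.33221356] (31.554887771606445, 75.59793090820312) 1.8231455 [[277.16274584 260.5540197 ]]
tool xy 2.0426776963911664 0.2399576519121131
```

View pics/w4.png

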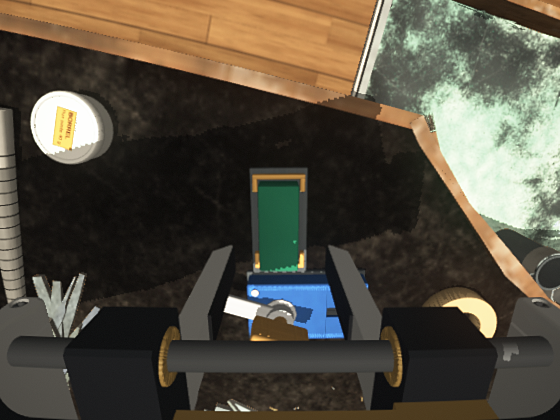

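The block at (279,226) is centred between the fingertips at (232,247) and (328,247), and the strap is swung clear at (240,307).

>>> servo_tool(plan=[[60, 0.001, -0.0008, 0.02, 0, 0, 0], [60, 0, 0, 0.02, 0, 0, 0], [60, 0, 0, 0.018, 0, 0, 0], [60, 0, 0, 0.014, 0, 0, 0], [60, 0, 0, 0, 0, 0, 0], [60, 0, 0, 0, 0, 0, 0], [38, 0, 0, 0, 0, 0, 0], [38, 0, 0, 0, 0, 0, 0]], force=5)

```text
time_s: 43.15
ee_pos: [0.5463, 0.3311, 0.01]
eef_rot: [3.141, -0.0, 1.807]
force: [-0.5, 0.2, 0.5]
grip_width: 0.0397
grip_force: 0.0
```

>>> servo_tool(plan=[[20, 0, 0, 0, 0, 0, 0], [20, 0, 0, 0, 0, 0, 0], [20, 0, 0, 0, 0, 0, 0], [20, 0, 0, 0, 0, 0, 0], [20, 0, 0, 0, 0, 0, 0], [20, 0, 0, 0, 0, 0, 0], [20, 0, 0, 0, 0, 0, 0], [20, 0, 0, 0, 0, 0, 0]], force=12)

```text
time_s: 44.15
ee_pos: [0.5462, 0.331, 0.0097]
eef_rot: [3.141, -0.0, 1.807]
force: [-0.5, -1.0, 6.4]
grip_width: 0.0318
grip_force: 12.0
```

```bash
python3 st.py;python3 - <<'E'
from h import *
t=dict(np.load("top2.npz"));c=dict(np.load("top.npz"))
m=mask(c,(12,60,120),(35,255,255),(330,125,390,200))
for z in (.018,): 
    r=rect(c,m,z); print(r[0],r[1],r[2])
# box height near tray
for uv in ((365,205),(380,200),(400,200),(380,230),(400,250)):
    z=c["z_map"][uv[1],uv[0]]; o,d=rays(c,[uv]); print(uv,(o+d[0]*z).round(3))
E
```

```text
t 44.30 yaw-1.808 -0.0012 Mz [np.float64(-0.077), np.float64(-0.01), np.float64(0.018), np.float64(0.007)] mean -0.016 tau6 0.000 Ftool [-0.6 -1.2 -6.1] pos [0.5462 0.331  0.0097] w 0.0316 g 12.0
[ 0.64215466 -0.05648363] (124.66651153564453, 88.3687973022461) 0.20061468
(365, 205) [ 0.535 -0.066  0.048]
(380, 200) [ 0.54  -0.091  0.09 ]
(400, 200) [ 0.533 -0.122  0.137]
(380, 230) [ 0.475 -0.09   0.09 ]
(400, 250) [ 0.43  -0.12   0.137]
```

>>> servo_tool(plan=[[20, 0, 0, -0.005, 0, 0, 0], [20, 0, 0, -0.01, 0, 0, 0], [20, 0, 0, -0.025, 0, 0, 0], [20, 0, 0, -0.03, 0, 0, 0], [20, 0, 0, -0.03, 0, 0, 0], [20, 0, 0, -0.02, 0, 0, 0], [20, 0, 0, 0, 0, 0, 0], [20, 0, 0, 0, 0, 0, 0]])

```text
time_s: 45.3
ee_pos: [0.5457, 0.3308, 0.1285]
eef_rot: [-3.14, 0.0, 1.807]
force: [-0.4, 0.1, -0.3]
grip_width: 0.0319
grip_force: 12.0
```

```bash
python3 st.py; python3 plan.py .644 -.054 .13 0.2 16 | cut -c1-40
```

```text
t 45.45 yaw-1.808 -0.0012 Mz [np.float64(-0.006), np.float64(-0.019), np.float64(-0.001), np.float64(-0.042)] mean -0.017 tau6 -0.000 Ftool [ 0.1 -0.5  0.3] pos [0.5458 0.3308 0.1284] w 0.0319 g 12.0
0 [-0.0248, 0.0003, -0.0001] [-0.0001, 0
1 [-0.0247, 0.0028, -0.0001] [-0.0001, 0
2 [-0.0242, 0.0053, -0.0001] [-0.0001, 0
3 [-0.0236, 0.0077, -0.0001] [-0.0001, 0
4 [-0.0227, 0.01, -0.0001] [-0.0001, 0.0
5 [-0.0216, 0.0122, -0.0001] [-0.0001, 0
6 [-0.0203, 0.0144, -0.0001] [-0.0001, 0
7 [-0.0187, 0.0163, -0.0001] [-0.0001, 0
8 [-0.017, 0.0181, -0.0001] [-0.0001, 0.
9 [-0.0151, 0.0197, -0.0001] [-0.0001, 0
10 [-0.013, 0.0211, -0.0001] [-0.0001, 0
11 [-0.0108, 0.0223, -0.0001] [-0.0001, 
12 [-0.0086, 0.0233, -0.0001] [-0.0001, 
13 [-0.0062, 0.024, -0.0001] [-0.0001, 0
14 [-0.0037, 0.0245, -0.0001] [-0.0001, 
15 [-0.0013, 0.0248, -0.0001] [-0.0001,
```

Each row turns about z by 1.606/16 = 0.1004.

>>> servo_tool(plan=[[20, -0.0248, 0.0003, 0, 0, 0, 0.1004], [20, -0.0247, 0.0028, 0, 0, 0, 0.1004], [20, -0.0242, 0.0053, 0, 0, 0, 0.1004], [20, -0.0236, 0.0077, 0, 0, 0, 0.1004], [20, -0.0227, 0.01, 0, 0, 0, 0.1004], [20, -0.0216, 0.0122, 0, 0, 0, 0.1004], [20, -0.0203, 0.0144, 0, 0, 0, 0.1004], [20, -0.0187, 0.0163, 0, 0, 0, 0.1004]])

```text
time_s: 46.45
ee_pos: [0.5951, 0.1377, 0.1288]
eef_rot: [-3.141, 0.001, 1.0]
force: [-1.0, 0.1, -0.2]
grip_width: 0.0321
grip_force: 12.0
```

>>> servo_tool(plan=[[20, -0.017, 0.0181, 0, 0, 0, 0.1004], [20, -0.0151, 0.0197, 0, 0, 0, 0.1004], [20, -0.013, 0.0211, 0, 0, 0, 0.1004], [20, -0.0108, 0.0223, 0, 0, 0, 0.1004], [20, -0.0086, 0.0233, 0, 0, 0, 0.1004], [20, -0.0062, 0.024, 0, 0, 0, 0.1004], [20, -0.0037, 0.0245, 0, 0, 0, 0.1004], [20, -0.0013, 0.0248, 0, 0, 0, 0.1004]])

```text
time_s: 47.45
ee_pos: [0.6441, -0.0545, 0.1287]
eef_rot: [-3.141, 0.001, 0.197]
force: [-0.0, 0.2, -0.4]
grip_width: 0.0321
grip_force: 12.0
```

```bash
python3 st.py;python3 - <<'E'
from h import *
from station import ctrl
c=ctrl.camera("wrist"); np.savez("w5.npz",**c); cv2.imwrite("pics/w5.png",c["pixels"][:,:,::-1])
c=ctrl.camera("top"); np.savez("top3.npz",**c)
E
```

```text
t 47.60 yaw-1.808 -1.6083 Mz [np.float64(-0.004), np.float64(-0.054), np.float64(0.005), np.float64(0.046)] mean -0.002 tau6 0.439 Ftool [0.1 0.2 0.3] pos [ 0.644  -0.0545  0.1287] w 0.0322 g 12.0
```

View pics/w5.png

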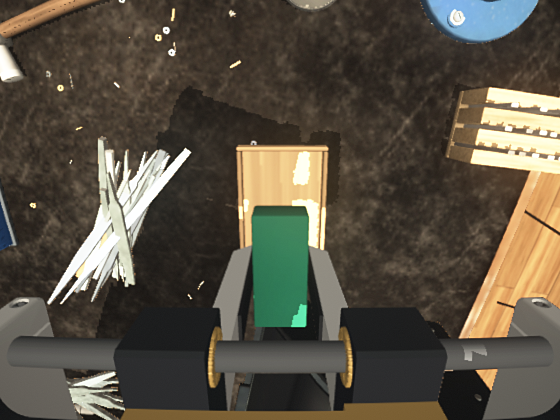

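The wax block is held at (280,265) over the tray. The tray's far rim runs from (237,148) to (328,148), with side rims at x≈238 and 327.

Run:
```python
from h import *
c=dict(np.load("w5.npz")); t=np.array([.644,-.0545]); y=.1997
X=np.array([np.cos(y),np.sin(y)]);Y=np.array([X[1],-X[0]])
for px in ((237,147),(328,147),(238,200),(327,200)):
    d=onplane(c,[(px[0]-3,px[1])],.018)[0,:2]-t; print(px,(d@X*1e3).round(1),(d@Y*1e3).round(1))
```

```text
(237, 147) 60.8 -42.5
(328, 147) 60.8 40.1
(238, 200) 11.1 -43.6
(327, 200) 11.1 41.1
```

>>> servo_tool(plan=[[20, 0, -0.001, 0.02, 0, 0, 0], [20, 0, 0, 0.025, 0, 0, 0], [20, 0, 0, 0.025, 0, 0, 0], [20, 0, 0, 0.025, 0, 0, 0], [20, 0, 0, 0.015, 0, 0, 0], [20, 0, 0, 0.007, 0, 0, 0], [20, 0, 0, 0, 0, 0, 0], [20, 0, 0, 0, 0, 0, 0]])

```text
time_s: 48.7
ee_pos: [0.6445, -0.0528, 0.0134]
eef_rot: [3.141, -0.001, 0.201]
force: [-0.3, 0.2, -0.0]
grip_width: 0.0319
grip_force: 12.0
```

```bash
python3 st.py
```

```text
t 48.85 yaw-1.808 -1.6076 Mz [np.float64(0.056), np.float64(0.031), np.float64(-0.052), np.float64(-0.002)] mean 0.008 tau6 -0.001 Ftool [-0.  -0.2  0.1] pos [ 0.6443 -0.0528  0.0131] w 0.0316 g 12.0
```

>>> servo_tool(plan=[[20, 0, 0, 0.0015, 0, 0, 0], [20, 0, 0, 0.0015, 0, 0, 0], [20, 0, 0, 0.001, 0, 0, 0], [20, 0, 0, 0, 0, 0, 0], [20, 0, 0, 0, 0, 0, 0], [20, 0, 0, 0, 0, 0, 0], [20, 0, 0, 0, 0, 0, 0], [20, 0, 0, 0, 0, 0, 0]])

```text
time_s: 49.85
ee_pos: [0.644, -0.0528, 0.0088]
eef_rot: [3.142, -0.0, 0.2]
force: [-2.5, 0.1, 5.3]
grip_width: 0.032
grip_force: 12.0
```

```bash
python3 st.py
```

```text
t 50.00 yaw-1.808 -1.6076 Mz [np.float64(-0.017), np.float64(0.001), np.float64(0.04), np.float64(-0.016)] mean 0.002 tau6 -0.003 Ftool [-2.9 -0.9 -5.3] pos [ 0.644  -0.0528  0.0087] w 0.0319 g 12.0
```

Contact with the floor at about 5 N. I'll release and lift.

>>> servo_tool(plan=[[38, 0, 0, 0, 0, 0, 0], [40, 0, 0, 0, 0, 0, 0], [40, 0, 0, 0, 0, 0, 0], [40, 0, 0, -0.005, 0, 0, 0], [40, 0, 0, -0.02, 0, 0, 0], [40, 0, 0, -0.03, 0, 0, 0], [40, 0, 0, -0.04, 0, 0, 0], [40, 0, 0, -0.04, 0, 0, 0]])

```text
time_s: 51.0
ee_pos: [0.644, -0.0528, 0.1464]
eef_rot: [3.141, -0.001, 0.2]
force: [0.6, -0.1, -0.1]
grip_width: 0.038
grip_force: 0.0
```

>>> servo_tool(plan=[[40, -0.01, 0, -0.03, 0, 0, 0], [40, -0.01, -0.04, 0, 0, 0, 0], [40, -0.01, -0.045, 0, 0, 0, 0], [40, -0.01, -0.045, 0, 0, 0, 0], [40, -0.01, -0.04, 0, 0, 0, 0], [40, 0, 0, 0, 0, 0, 0], [40, 0, 0, 0, 0, 0, 0], [40, 0, 0, 0, 0, 0, 0]])

```text
time_s: 52.0
ee_pos: [0.5616, 0.1029, 0.1738]
eef_rot: [3.141, -0.0, 0.199]
force: [-0.0, 0.4, 0.3]
grip_width: 0.0372
grip_force: 0.0
```

```bash
python3 st.py
python3 - <<'E'
from h import *
from station import ctrl
a=ctrl.camera("wrist")["pixels"][:,:,::-1]; cv2.imwrite("pics/w6.png",a)
b=ctrl.camera("top")["pixels"][120:320,140:420,::-1]
cv2.imwrite("pics/t6.png",cv2.resize(b,None,fx=2.8,fy=2.8,interpolation=cv2.INTER_CUBIC))
E
```

```text
t 52.15 yaw-1.808 -1.6086 Mz [np.float64(-0.046), np.float64(-0.06), np.float64(0.001), np.float64(-0.008)] mean -0.028 tau6 -0.007 Ftool [ 0.  -0.6 -0. ] pos [0.5614 0.1032 0.1734] w 0.0376 g 0.0
```

View pics/t6.png

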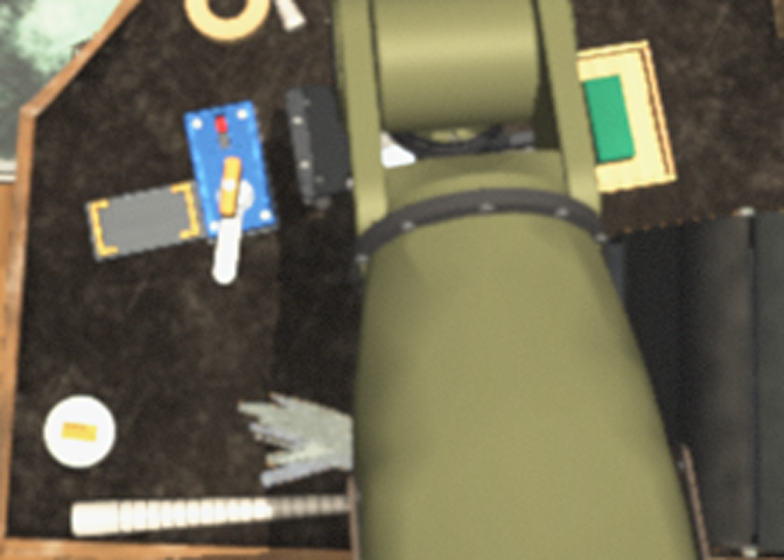

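View pics/w6.png

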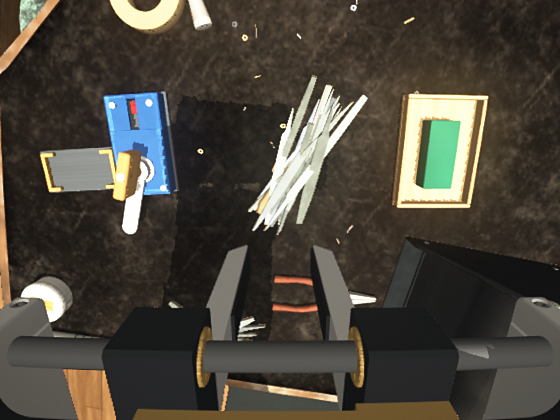

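The block lies flat in the tray at (437,154) in the wrist view. The strap is swung open at (131,205), and the tin and pliers look to be where they were. I'm handing in.

```bash
python3 -c "
from station import ctrl
print(ctrl.hand_in())"
```

```text
the job is handed in; nothing more can be done
None
```

The job is handed in at about 52 s: the knob came free after four firm swings without being forced, the strap is open at about 1.26 rad, the wax block lies flat in the tray, and the tin and pliers look undisturbed in the last pictures.

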